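Bring the square jar round to the front and hold the carousel

TASK

Undo the brake of the bead-jar carousel by turning its black knob fully anticlockwise (about a quarter turn) and leave it off; only then turn the carousel until the square jar squarely faces the front, over the picking tray. Finish with the gripper still firmly holding the carousel there, so that it stays still while I take off the lid, and leave the toys around it where they are.

Things in the scene. Friction and masses are not known exactly. Their poses are not given: they have to be found in the camera images.
- carousel: the carousel's turning part: a white disc 250 mm across, its top 31 mm above the table, with six jars clipped to it 60 degrees apart, centres 75 mm from the axis: one square, five round (47 mm, flat wooden lids, top at 91 mm). Origin on the vertical axis at table height; its -x axis points to the square jar. No end stops; with the brake off it runs very freely (0.03 N m)
- square_jar (a point): centre of the square jar: a white pot 46 x 46 mm with a wooden lid and a small wooden knob; foot 31 mm, lid top 107 mm, knob top 127 mm above the table. Its centre is 75 mm from the disc's axis; the point's x axis points from it to that axis, z up
- front (a point): fixed point of the stand, where the square jar's centre lies when it faces the front. The front is the side with the shallow grey picking tray (70 x 120 mm, 13 mm high, its middle 172 mm from the disc's axis). The point's x axis points from here to the disc's axis, 75 mm away; z up. The stand is heavy and does not slide
- handle (a point): centre of the wooden T handle on the carousel's middle post, on the disc's axis, 175 mm above the table: a level bar 64 mm long (the point's x axis), 16 mm wide (y), 30 mm high (158 to 188 mm). It turns with the carousel; its -x end points to the square jar
- brake_knob (a point): centre of the black brake knob's grip bar, 55 mm above the table: 42 mm long (point x), 14 mm wide (y), 26 mm high (42 to 68 mm); turns about the vertical. It is on the grey housing (50 x 70 mm, top 28 mm) beside the disc, 185 mm from the disc's axis, a quarter turn clockwise seen from above round the stand from the front
- brake (a joint): turn of the brake knob in rad: 0 = tight, grows anticlockwise seen from above, 1.5 = fully off, at its stop. Its cam slides a rubber-faced brake block off the disc's rim; the block is clear from 0.6 on. Turning takes about 0.15 N m and the knob stays where it is left
- lamp: silver aluminium toy desk lamp, 92 mm high, bystander; origin at the middle of its underside
- chair: orange plastic toy office chair, 160 mm high, bystander; origin at the middle of its underside
- safe: black plastic toy safe, 110 x 120 mm, 130 mm high, bystander; origin at the middle of its underside
- bowl: blue ceramic bowl, 90 mm across, 40 mm high, bystander; origin at the middle of its underside
- toy_car: wooden toy car, 100 mm long, 54 mm high, bystander; origin at the middle of its underside

How it is judged (in metres and radians):
On the way, in this order (a step that is already met when the one before it is completed fails the run):
1. the brake knob is turned off (past 1.2 rad) before the carousel is turned (value of joint brake above 1.2 rad), for 0.2 s.
2. the square jar is at the front and the fingers hold the carousel (horizontal distance between square_jar and front below 0.01 m and contact force between the fingers and carousel above 5 N and value of joint brake above 1.2 rad), for 0.3 s.
At the end, for the whole second after the job is handed in: the square jar's centre is within 10 mm (about 7.5 degrees) of the front point, the carousel does not turn (under 0.06 rad/s), the fingers hold it with more than 5 N, and the brake knob is off (past 1.2 rad), so that nothing but the robot holds the carousel (all of step 2 and angular speed of carousel below 0.06 rad/s); the arm keeps its last pose, push and grip.
It fails at once if the carousel is forced round (jar moved over 12 mm) while the brake grips (knob under 0.4 rad) (distance of square_jar from where it was at the start of the episode above 0.012 m and value of joint brake below 0.4 rad).
It fails at once if a toy around the carousel is shifted by more than 30 mm (distance of any of lamp, chair, safe, bowl, toy_car from where it was at the start of the episode above 0.03 m).
It also fails if it takes over 64 s, if anything falls off the work surface, if the arm or the gripper's body presses on something with over 40 N, if the wrist force passes 120 N, or if a joint passes its speed limit or range.

ROBOT

A 6-joint arm with a two-finger parallel gripper is mounted at the origin on the work surface. World frame = base frame: x ahead of the robot, y to its left, z up, the work surface at z = 0. Lengths are in m, angles in degrees, forces in N, time in s.
With the tool pointing down it reaches from about 0.35 to 0.875 m from the base axis. Payload 4.2 kg.
Tool frame: the origin (TCP) lies midway between the tips of the shut fingers; the grasp point (between the pads) lies 19 mm behind it; z points along the fingers, y is the direction in which the jaws open and shut (so a half turn about z gives the same grasp; the last joint's range is limited). The gripper opens to 87 mm and grips with 3 to 60 N. Pads are 19 mm wide; open, the fingers measure 117 mm over their backs; the gripper's body (75 mm by 190 mm) begins 51 mm behind the grasp point.
Start: joints at [79.561, 22.042, 0.453, 0, -68.411, -14.817], TCP at [0.267, 0.565, 0.223] pointing down, gripper open.
Joint ranges: [-179.83, 179.83], [-69.29, 118.12], [-61.27, 80.66], [-181.25, 117.63], [-171.15, -9.14], [-177.46, 177.46]. Speed limits (degrees/s): [159.86, 159.86, 180, 180, 180, 180].

INTERFACE

Orientations are given as a 3x3 rotation matrix whose columns are the frame's x, y, z axes.
In Python, from station import r gives the robot as it stands.
- The arm moves only by the tool play_rows, never from a script. Its argument "commands" is a list that holds one entry, the list of rows, each a list of 7 numbers: the shift along the world's x, y, z in m, then the turn, a rotation vector about the world's x, y, z in rad, then the closure, from 0 (fully open) to 1 (shut). A call has 1 to 5 rows; each row is the pose to reach, as a shift and turn from the pose commanded when the call began; what a row does not reach only later rows make up. A row lasts 1/10 s, in which the tool goes at most 50 mm and 8.59 degrees, less where a joint would pass 70% of its speed; a pose out of reach is approached as far as the arm can. A call with a gripper value outside its range is refused whole. The fingers move at their own pace and stop on an object; the grip force is fixed at half the most. Time passes only in rows, so rows that repeat a pose let the fingers close. It gives the time, the measured TCP pose, the force and the opening at its end, in the units of the state.
- r.sense(): the state, without advancing time (a new reading comes with each control period).
- r.capture(name): name is "scene" or "top"; returns a dict with "image" (400x640x3 uint8, red, green, blue), "range_z" (400x640 float32, m along the optical axis (not along the pixel's ray), 0 where there is no reading), "intrinsics" (3x3 intrinsics, pixels), "k1" (the pictures are not rectified: a ray, as slopes to the right and down, at radius r is drawn at 1 + k1 r^2 times it, then the intrinsics apply), "extrinsics" (4x4, takes a point from camera to world coordinates). Camera axes: x right, y up, looking along -z (the intrinsics and any distortion apply to the point x, -y, -z); pixel columns grow to the right and rows downward; lengths in m; the calibration is good to about 2 mm. A picture is of the moment at which its call begins.
- r.finish_job(): hands the job in, once; it reports no verdict.
The state is a dict: "time_s": time; "joints": joint angles; "joint_velocities": joint speeds; "effort": joint torques, N m; "tcp_pos": TCP position; "ee_rot": TCP orientation; "wrist_force": force on the tool from outside, world axes, zero at the start; "moment": the same for the moment, N m; "gripper_width": opening from 0.0 (shut) to 1.0 (fully open).
Only numpy, scipy, OpenCV 4.12 (cv2) and the standard library are available. Lean on these libraries where they do the work, as an engineer would, in place of code of your own. Each camera call takes 0.05 s, during which the arm holds its last target. There are 200 camera calls.

## Working session

There is one attempt and no reset: what is moved stays moved. The work goes in short steps, Python scripts to look and compute and a tool call to move; the robot and the scene stay as the last step left them, time stands still between calls to the robot, and variables do not carry over. Pictures are saved under pics/ and viewed, about 8 in all and at most 12, crops included, and the job is handed in when it is done.

Besides the shell and the picture viewer there is one more tool, called after ">>>" by a JSON object that holds its "name" and its "arguments". play_rows: Moves the arm, as the interface text tells. Its arguments: {"type":"object","properties":{"commands":{"type":"array","items":{"type":"array","items":{"type":"array","items":{"type":"number"}}}}},"required":["commands"]}

```bash
mkdir -p pics; ls; cat > h.py <<'E'
import numpy as np, cv2
from station import r
def cloud(c):
    K=np.array(c["intrinsics"]);z=np.array(c["range_z"]);h,w=z.shape
    u,v=np.meshgrid(np.arange(w),np.arange(h))
    p=np.stack([u,v],-1).reshape(-1,1,2).astype(float)
    s=cv2.undistortPoints(p,K,np.array([c["k1"],0,0,0,0.])).reshape(h,w,2)
    P=np.stack([s[...,0]*z,-s[...,1]*z,-z],-1)
    T=np.array(c["extrinsics"]);W=P@T[:3,:3].T+T[:3,3];W[z==0]=np.nan
    return W
def save(c,n): cv2.imwrite("pics/"+n,cv2.cvtColor(c["image"],cv2.COLOR_RGB2BGR))
E
python3 - <<'E'
from h import *
for n in("scene","top"):
    c=r.capture(n);save(c,n+"1.png");np.save(n+"1.npy",cloud(c)); print(n,c["k1"],np.round(c["extrinsics"],2).tolist(),np.round(c["intrinsics"]).tolist())
print(r.sense())
E
```

```text
pics
scene -0.007108045783198443 [[-0.89, -0.37, 0.26, 0.94], [0.45, -0.75, 0.48, 0.65], [0.02, 0.55, 0.84, 1.22], [0.0, 0.0, 0.0, 1.0]] [[440.0, 0.0, 318.0], [0.0, 440.0, 199.0], [0.0, 0.0, 1.0]]
top -0.10799240943488862 [[0.02, 1.0, -0.1, 0.45], [-1.0, 0.02, 0.01, 0.03], [0.01, 0.1, 1.0, 1.86], [0.0, 0.0, 0.0, 1.0]] [[520.0, 0.0, 317.0], [0.0, 520.0, 204.0], [0.0, 0.0, 1.0]]
{'time_s': 0.1, 'joints': array([ 7.95608428e+01,  2.20868524e+01,  3.88760857e-01, -2.31332664e-02,
       -6.84114831e+01, -1.48178308e+01]), 'joint_velocities': array([ 0.06987155, -0.11598975,  0.32564413,  0.0860219 , -0.06779129,
       -0.05795076]), 'effort': array([ 2.07300386e-04, -3.91688204e+01,  1.87936449e+01,  4.23189953e+00,
        1.34620036e-02, -6.65426523e-05]), 'tcp_pos': array([0.26642923, 0.56478611, 0.22157728]), 'ee_rot': array([[ 9.04339610e-01, -4.26813025e-01, -7.15726382e-04],
       [-4.26813606e-01, -9.04337802e-01, -1.81273062e-03],
       [ 1.26438616e-04,  1.94480586e-03, -9.99998101e-01]]), 'wrist_force': array([ 0.18470559, -0.41209188,  0.05614884]), 'moment': array([ 0.02352044, -0.011822  ,  0.00360328]), 'gripper_width': 1.000107552815949}
```

View pics/scene1.png

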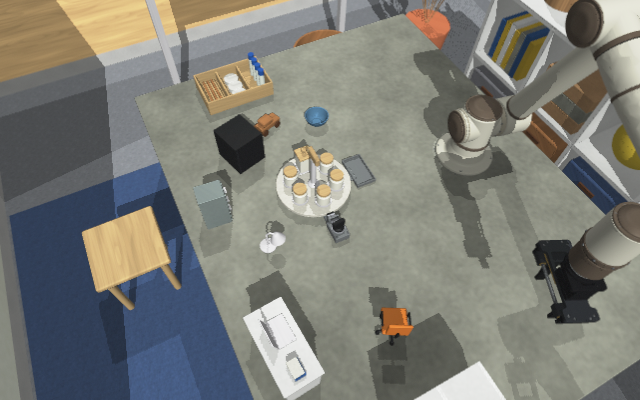

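View pics/top1.png

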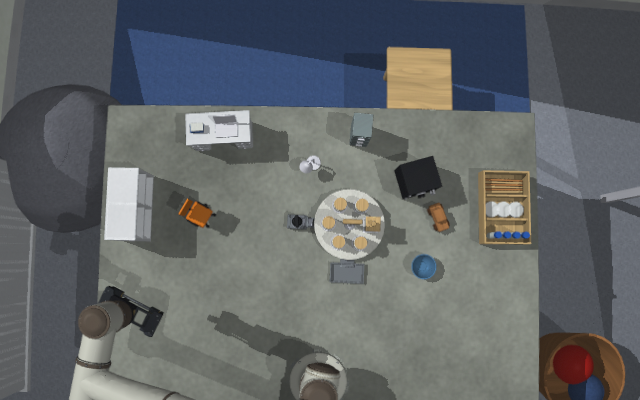

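The scene view shows the carousel at (313,182), tray at (358,170) and knob at (337,226). In the top view the disc is at (349,224), the square jar right of it at about (373,223), the tray at (348,272) and the knob at (297,221).

```bash
python3 - <<'E'
from h import *
W={n:np.load(n+"1.npy") for n in("scene","top")}
I={n:cv2.imread("pics/%s1.png"%n) for n in W}
def box(n,u0,u1,v0,v1):
    m=np.zeros(W[n].shape[:2],bool);m[v0:v1,u0:u1]=1;return m
B={"top":dict(car=(310,390,185,262),knob=(284,314,208,236),tray=(328,370,260,286)),
   "scene":dict(car=(272,356,140,220),knob=(322,352,208,244),tray=(340,378,150,190))}
for n in W:
    w=W[n];z=w[...,2]
    f=lambda k,a,b:w[box(n,*B[n][k])&(z>a)&(z<b)]
    d=f("car",.024,.038);c,rad=cv2.minEnclosingCircle(d[:,:2].astype(np.float32));print(n,"disc",np.round(c,4),rad,len(d))
    for k,t,a,b in(("car","handle",.165,.20),("car","sqlid",.1,.135),("knob","knob",.058,.08),("knob","housing",.02,.036),("tray","tray",.005,.02)):
        p=f(k,a,b)
        if len(p)<4: print(t,len(p));continue
        rc=cv2.minAreaRect((p[:,:2]*1000).astype(np.float32));print(n,t,len(p),"mean",np.round(p.mean(0),4),"rect",np.round(rc[0],1),np.round(rc[1],1),round(rc[2],1))
    p=f("car",.085,.097);print("lids",len(p))
    img=cv2.resize(I[n][slice(*( (175,275) if n=="top" else (130,250))),slice(*((280,400) if n=="top" else (265,385)))],None,fx=5,fy=5,interpolation=cv2.INTER_CUBIC);cv2.imwrite("pics/c_%s.png"%n,img)
    # obstacles higher than 20mm near
w=W["top"];m=(w[...,2]>.03)
for t,b in dict(lamp=(295,325,150,180),safe=(390,445,150,205),car=(424,452,200,236),bowl=(408,440,250,284),chair=(172,220,190,235)).items():
    p=w[box("top",*b)&m];print(t,len(p),np.round(p.min(0),3),np.round(p.max(0),3))
E
```

```text
scene disc [ 0.5557 -0.0806] 0.14090944826602936 2006
scene handle 127 mean [ 0.5555 -0.0947  0.1822] rect [553.2 -97.4] [62.4 17.4] 88.6
scene sqlid 199 mean [ 0.5563 -0.1575  0.1098] rect [ 549.2 -150.8] [88.3 99.2] 34.3
scene knob 62 mean [0.5609 0.0875 0.0659] rect [559.6  87.1] [43.  14.6] 5.5
scene housing 341 mean [0.5627 0.0669 0.0282] rect [558.8  61.5] [121.2  62.1] 81.1
scene tray 252 mean [ 0.3806 -0.0938  0.009 ] rect [ 375.8 -101.7] [173.  124.6] 57.5
lids 661
top disc [ 0.5541 -0.0969] 0.13188700377941132 2374
top handle 102 mean [ 0.5518 -0.1034  0.1865] rect [ 552.4 -103.9] [62.2 16.1] 89.0
top sqlid 233 mean [ 0.5491 -0.1717  0.1092] rect [ 557.6 -116.5] [171.6 144.4] 52.2
top knob 45 mean [0.5594 0.0808 0.0672] rect [559.6  80.5] [38.6 10.7] 1.1
top housing 202 mean [0.5577 0.0706 0.0287] rect [557.3  69.3] [50. 92.] 0.8
top tray 400 mean [ 0.3857 -0.1001  0.0091] rect [ 381.7 -105.6] [ 88.5 146. ] 0.7
lids 528
lamp 144 [0.725 0.027 0.035] [0.775 0.076 0.098]
safe 1404 [ 0.627 -0.424  0.03 ] [ 0.783 -0.266  0.144]
car 306 [ 0.532 -0.456  0.03 ] [ 0.632 -0.388  0.068]
bowl 145 [ 0.366 -0.408  0.03 ] [ 0.451 -0.324  0.05 ]
chair 579 [0.531 0.376 0.062] [0.619 0.472 0.164]
```

```bash
python3 - <<'E'
import cv2,numpy as np
a=cv2.imread("pics/c_top.png");b=cv2.imread("pics/c_scene.png");a=cv2.resize(a,(400,333));b=cv2.resize(b,(400,400))
cv2.imwrite("pics/both.png",np.hstack([cv2.copyMakeBorder(a,0,67,0,0,0),b]))
E
```

```text
(no output)
```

View pics/both.png

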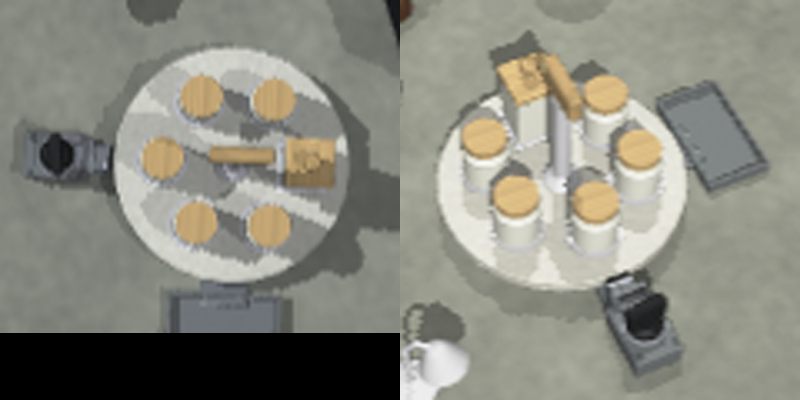

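The crops show the square jar on the -y side of the disc with the handle bar lying along y, and the knob bar along x at about (0.560, 0.084). The front is on the -x side, so the carousel turns about -90°. I'll start with the approach to the knob.

>>> {"name": "play_rows", "arguments": {"commands": [[[0.02,-0.032,0,0,0,-0.148,0],[0.04,-0.064,0,0,0,-0.296,0],[0.06,-0.096,0,0,0,-0.444,0],[0.08,-0.128,0,0,0,-0.592,0],[0.1,-0.16,0,0,0,-0.74,0]]]}}

```text
time_s: 0.6
tcp_pos: [0.367, 0.4037, 0.2221]
ee_rot: [[0.375, -0.927, -0.001], [-0.927, -0.375, -0.001], [0.0, 0.001, -1.0]]
wrist_force: [0.6, 0.5, -0.1]
gripper_width: 1.001
```

>>> {"name": "play_rows", "arguments": {"commands": [[[0.02,-0.032,0,0,0,-0.148,0],[0.04,-0.064,0,0,0,-0.296,0],[0.06,-0.096,0,0,0,-0.444,0],[0.08,-0.128,0,0,0,-0.592,0],[0.1,-0.16,0,0,0,-0.74,0]]]}}

```text
time_s: 1.1
tcp_pos: [0.467, 0.2437, 0.2223]
ee_rot: [[-0.349, -0.937, -0.001], [-0.937, 0.349, -0.0], [0.0, 0.0, -1.0]]
wrist_force: [0.5, 0.1, 0.1]
gripper_width: 1.003
```

>>> {"name": "play_rows", "arguments": {"commands": [[[0.02,-0.032,0,0,0,-0.148,0.2],[0.04,-0.064,0,0,0,-0.296,0.3],[0.06,-0.096,0,0,0,-0.444,0.4],[0.08,-0.128,0,0,0,-0.592,0.45],[0.093,-0.16,0,0,0,-0.74,0.45]]]}}

```text
time_s: 1.6
tcp_pos: [0.5604, 0.0837, 0.2219]
ee_rot: [[-0.89, -0.457, -0.001], [-0.457, 0.89, -0.0], [0.001, 0.0, -1.0]]
wrist_force: [-0.1, 0.1, -0.3]
gripper_width: 0.629
```

>>> {"name": "play_rows", "arguments": {"commands": [[[0,0,-0.03,0,0,-0.148,0.45],[0,0,-0.06,0,0,-0.296,0.45],[0,0,-0.09,0,0,-0.444,0.45],[0,0,-0.11,0,0,-0.48,0.45],[0,0,-0.11,0,0,-0.48,0.45]]]}}

```text
time_s: 2.1
tcp_pos: [0.5571, 0.0843, 0.109]
ee_rot: [[-1.0, -0.0, -0.008], [-0.0, 1.0, -0.003], [0.008, -0.003, -1.0]]
wrist_force: [0.2, 0.7, -0.7]
gripper_width: 0.557
```

```bash
python3 - <<'E'
from h import *
o=[]
for n in("scene","top"):
    c=r.capture(n);np.save(n+"2.npy",cloud(c));i=c["image"][:,:,::-1]
    a=i[170:260,285:385] if n=="scene" else i[180:270,250:350]
    o.append(cv2.resize(a,(400,360),interpolation=cv2.INTER_CUBIC))
cv2.imwrite("pics/g2.png",np.hstack(o));print(r.sense()["tcp_pos"],r.sense()["joints"])
E
```

```text
[0.55984571 0.08521811 0.11270559] [ 2.50590403e+01  2.23106743e+01 -1.64559109e+01  3.04587324e-02
 -5.12598600e+01 -1.14960736e+02]
```

View pics/g2.png

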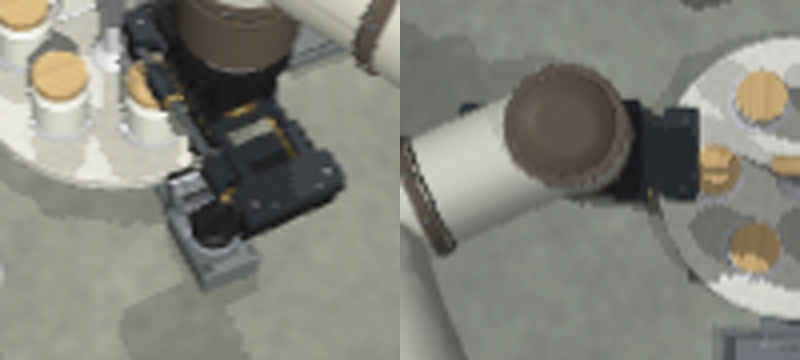

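Scene crop: the gripper stands above the knob (knob at (212,222) in the crop) with its body along y. I'll check both cameras' bias against the body, whose size and place are known.

```bash
python3 - <<'E'
from h import *
for n in("scene","top"):
    w=np.load(n+"2.npy").reshape(-1,3)
    p=w[(abs(w[:,0]-.56)<.08)&(w[:,1]>-.06)&(w[:,1]<.24)]
    for a in np.arange(.11,.30,.02):
        q=p[(p[:,2]>a)&(p[:,2]<a+.02)]
        if len(q)>10: print(n,round(a,2),len(q),"x",np.round(np.percentile(q[:,0],[2,98]),3),"y",np.round(np.percentile(q[:,1],[2,98]),3))
# project TCP & knob pts in scene
E
```

```text
scene 0.11 13 x [0.553 0.567] y [0.057 0.119]
scene 0.15 11 x [0.565 0.569] y [0.049 0.064]
scene 0.17 70 x [0.524 0.595] y [0.005 0.174]
scene 0.19 380 x [0.523 0.596] y [0.009 0.18 ]
scene 0.21 658 x [0.525 0.594] y [-0.005  0.182]
scene 0.23 70 x [0.533 0.583] y [0.042 0.104]
scene 0.25 14 x [0.573 0.595] y [0.052 0.105]
scene 0.27 185 x [0.538 0.596] y [0.039 0.124]
scene 0.29 43 x [0.538 0.598] y [0.086 0.127]
top 0.19 37 x [0.521 0.595] y [0.017 0.053]
top 0.21 306 x [0.522 0.594] y [-0.011  0.169]
top 0.23 16 x [0.525 0.579] y [-0.008  0.033]
top 0.27 93 x [0.524 0.594] y [0.033 0.06 ]
```

Camera biases are about ±2 mm, so the knob is at (0.560, 0.0835). Descend and close.

>>> {"name": "play_rows", "arguments": {"commands": [[[0,-0.001,-0.025,0,0,0,0.45],[0,-0.001,-0.05,0,0,0,0.45],[0,-0.001,-0.068,0,0,0,0.45],[0,-0.001,-0.068,0,0,0,0.45],[0,-0.001,-0.068,0,0,0,0.55]]]}}

```text
time_s: 2.7
tcp_pos: [0.5608, 0.0847, 0.046]
ee_rot: [[-1.0, -0.002, 0.002], [-0.002, 1.0, 0.001], [-0.002, 0.001, -1.0]]
wrist_force: [0.4, -0.2, 0.2]
gripper_width: 0.515
```

>>> {"name": "play_rows", "arguments": {"commands": [[[0,0,0,0,0,0,0.7],[0,0,0,0,0,0,0.8],[0,0,0,0,0,0,1],[0,0,0,0,0,0,1],[0,0,0,0,0,0,1]]]}}

```text
time_s: 3.2
tcp_pos: [0.5596, 0.0832, 0.0452]
ee_rot: [[-1.0, -0.001, -0.0], [-0.001, 1.0, -0.002], [0.0, -0.002, -1.0]]
wrist_force: [-0.1, -4.3, 2.6]
gripper_width: 0.161
```

```bash
python3 -c "
from h import *
s=r.sense();[print(k,np.round(s[k],3)) for k in('tcp_pos','wrist_force','moment','gripper_width','joints')]"
```

```text
tcp_pos [0.56  0.083 0.045]
wrist_force [-0.14  -4.328  2.561]
moment [-1.291e+00 -2.550e-01 -1.000e-03]
gripper_width 0.161
joints [ 2.49080e+01  2.72140e+01 -2.03980e+01  1.09000e-01 -4.24450e+01
 -1.14905e+02]
```

The opening is 14.0 mm, so the knob is gripped. Turn anticlockwise.

>>> {"name": "play_rows", "arguments": {"commands": [[[0,-0.001,0,0,0,0.1,1],[0,-0.001,0,0,0,0.2,1],[0,-0.001,0,0,0,0.3,1],[0,-0.001,0,0,0,0.4,1],[0,-0.001,0,0,0,0.5,1]]]}}

```text
time_s: 3.7
tcp_pos: [0.5596, 0.0831, 0.0452]
ee_rot: [[-0.875, -0.483, 0.0], [-0.483, 0.875, -0.0], [-0.0, -0.0, -1.0]]
wrist_force: [-0.7, -0.9, 3.8]
gripper_width: 0.157
```

>>> {"name": "play_rows", "arguments": {"commands": [[[0,0,0,0,0,0.1,1],[0,0,0,0,0,0.2,1],[0,0,0,0,0,0.3,1],[0,0,0,0,0,0.4,1],[0,0,0,0,0,0.5,1]]]}}

```text
time_s: 4.2
tcp_pos: [0.5596, 0.0831, 0.0452]
ee_rot: [[-0.537, -0.844, 0.0], [-0.844, 0.537, -0.0], [-0.0, -0.0, -1.0]]
wrist_force: [-1.3, -2.0, 4.4]
gripper_width: 0.16
```

```bash
python3 -c "
from h import *
s=r.sense();[print(k,np.round(s[k],3)) for k in('tcp_pos','wrist_force','moment','gripper_width','joints')]"
```

```text
tcp_pos [0.56  0.083 0.045]
wrist_force [-1.336 -2.025  4.444]
moment [-0.232  0.222 -0.126]
gripper_width 0.16
joints [ 2.4856e+01  2.7196e+01 -2.0390e+01  8.0000e-03 -4.2407e+01 -5.7316e+01]
```

>>> {"name": "play_rows", "arguments": {"commands": [[[0,0,0,0,0,0.1,1],[0,0,0,0,0,0.2,1],[0,0,0,0,0,0.3,1],[0,0,0,0,0,0.4,1],[0,0,0,0,0,0.46,1]]]}}

```text
time_s: 4.7
tcp_pos: [0.5596, 0.0831, 0.0452]
ee_rot: [[-0.107, -0.994, 0.0], [-0.994, 0.107, 0.0], [-0.0, -0.0, -1.0]]
wrist_force: [-1.0, -1.1, 3.4]
gripper_width: 0.155
```

```bash
python3 -c "
from h import *
s=r.sense();[print(k,np.round(s[k],3)) for k in('tcp_pos','wrist_force','moment','gripper_width','joints')]"
```

```text
tcp_pos [0.56  0.083 0.045]
wrist_force [-1.048 -1.125  3.405]
moment [-0.314  0.231 -0.128]
gripper_width 0.155
joints [ 2.4856e+01  2.7195e+01 -2.0390e+01  7.0000e-03 -4.2405e+01 -3.1016e+01]
```

Torque is still the free-turning 0.13 N·m; go on to the stop.

>>> {"name": "play_rows", "arguments": {"commands": [[[0,0,0,0,0,0.03,1],[0,0,0,0,0,0.06,1],[0,0,0,0,0,0.07,1]]]}}

```text
time_s: 5.0
tcp_pos: [0.5596, 0.0834, 0.0451]
ee_rot: [[-0.042, -0.999, 0.0], [-0.999, 0.042, 0.001], [-0.001, -0.0, -1.0]]
wrist_force: [-2.1, -0.6, 5.2]
gripper_width: 0.166
```

```bash
python3 -c "
from h import *
s=r.sense();[print(k,np.round(s[k],3)) for k in('tcp_pos','ee_rot','wrist_force','moment','gripper_width')]"
```

```text
tcp_pos [0.56  0.083 0.045]
ee_rot [[-0.042 -0.999  0.   ]
 [-0.999  0.042  0.001]
 [-0.001 -0.    -1.   ]]
wrist_force [-2.053 -0.603  5.22 ]
moment [-0.047  0.509 -0.799]
gripper_width 0.166
```

The stop is reached (moment 0.80 N·m). Relax slightly, open, lift and check.

>>> {"name": "play_rows", "arguments": {"commands": [[[0,0,0,0,0,-0.03,1],[0,0,0,0,0,-0.03,0.6],[0,0,0,0,0,-0.03,0.4],[0,0,0,0,0,-0.03,0.4],[0,0,0.04,0,0,-0.03,0.4]]]}}

```text
time_s: 5.5
tcp_pos: [0.5556, 0.082, 0.0796]
ee_rot: [[-0.071, -0.997, -0.012], [-0.997, 0.071, -0.004], [0.005, 0.012, -1.0]]
wrist_force: [-0.1, -0.4, -0.8]
gripper_width: 0.442
```

>>> {"name": "play_rows", "arguments": {"commands": [[[0,0,0.04,0,0,0,0.4],[0,0,0.09,0,0,0,0.4],[0,0,0.14,0,0,0,0.4],[0,-0.035,0.16,0,0,0,0.4],[-0.004,-0.08,0.16,0,0,0,0.4]]]}}

```text
time_s: 6.0
tcp_pos: [0.5582, 0.0041, 0.2489]
ee_rot: [[-0.065, -0.998, 0.009], [-0.998, 0.065, 0.002], [-0.002, -0.009, -1.0]]
wrist_force: [1.0, -0.6, -0.9]
gripper_width: 0.6
```

>>> {"name": "play_rows", "arguments": {"commands": [[[0,-0.04,0,0,0,0,0.4],[-0.003,-0.075,0,0,0,0,0.4],[-0.003,-0.104,0,0,0,0,0.4],[-0.003,-0.104,0,0,0,0,0.4],[-0.003,-0.104,0,0,0,0,0.4]]]}}

```text
time_s: 6.5
tcp_pos: [0.5525, -0.1011, 0.2441]
ee_rot: [[-0.071, -0.997, -0.0], [-0.997, 0.071, 0.0], [-0.0, 0.001, -1.0]]
wrist_force: [-0.5, 0.2, 0.4]
gripper_width: 0.6
```

```bash
python3 - <<'E'
from h import *
c=r.capture("scene");w=cloud(c);i=c["image"][:,:,::-1]
z=w[...,2];m=np.zeros(z.shape,bool);m[208:244,322:352]=1
p=w[m&(z>.058)&(z<.08)]
if len(p)>4: print(len(p),cv2.minAreaRect((p[:,:2]*1000).astype(np.float32)))
cv2.imwrite("pics/g3.png",cv2.resize(i[110:260,255:405],(600,600),interpolation=cv2.INTER_CUBIC));s=r.sense();print(s["tcp_pos"],s["joints"],s["ee_rot"])
E
```

```text
63 ((559.3709106445312, 85.54789733886719), (41.43895721435547, 15.03276252746582), 80.66056060791016)
[ 0.55258092 -0.1004439   0.24421308] [ 6.21972997e+00  1.50295586e+01 -6.59738741e+00 -1.60425740e-02
 -6.83978286e+01 -1.02204991e+01] [[-6.98727931e-02 -9.97555804e-01 -4.58044546e-04]
 [-9.97555893e-01  6.98727020e-02  2.11951832e-04]
 [-1.79428971e-04  4.71734702e-04 -9.99999873e-01]]
```

View pics/g3.png

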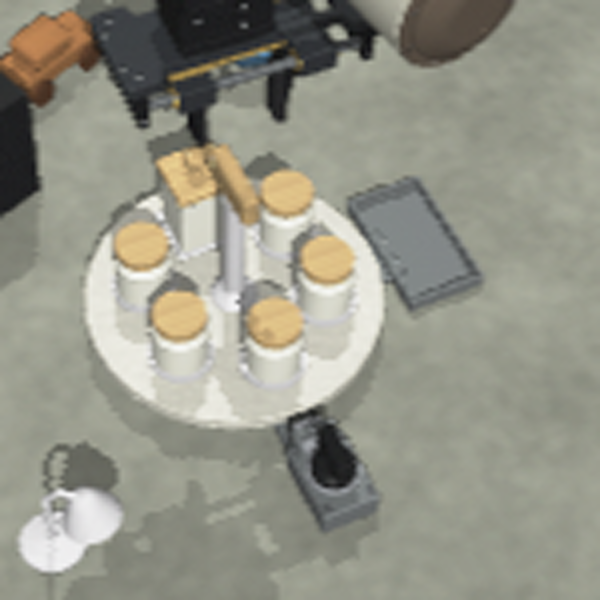

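The picture shows the knob bar now pointing towards the disc (332,455), the carousel unmoved, and the open gripper above the handle (235,185). Descend onto the handle.

>>> {"name": "play_rows", "arguments": {"commands": [[[0,0,-0.03,0,0,0.02,0.4],[0,0,-0.06,0,0,0.045,0.4],[0,0,-0.086,0,0,0.045,0.4],[0,0,-0.086,0,0,0.045,0.4],[0,0,-0.086,0,0,0.045,0.5]]]}}

```text
time_s: 7.05
tcp_pos: [0.5532, -0.1, 0.159]
ee_rot: [[-0.023, -1.0, 0.0], [-1.0, 0.023, -0.001], [0.001, -0.0, -1.0]]
wrist_force: [1.0, 0.3, 0.5]
gripper_width: 0.565
```

>>> {"name": "play_rows", "arguments": {"commands": [[[0,0,0,0,0,0,0.6],[0,0,0,0,0,0,0.7],[0,0,0,0,0,0,0.8],[0,0,0,0,0,0,1],[0,0,0,0,0,0,1]]]}}

```text
time_s: 7.55
tcp_pos: [0.5532, -0.1008, 0.1591]
ee_rot: [[-0.025, -1.0, 0.002], [-1.0, 0.025, -0.0], [-0.0, -0.002, -1.0]]
wrist_force: [0.0, 0.7, -0.0]
gripper_width: 0.182
```

```bash
python3 -c "
from h import *
s=r.sense();[print(k,np.round(s[k],3)) for k in('tcp_pos','ee_rot','wrist_force','moment','gripper_width')]"
```

```text
tcp_pos [ 0.553 -0.101  0.159]
ee_rot [[-0.025 -1.     0.002]
 [-1.     0.025 -0.   ]
 [-0.    -0.002 -1.   ]]
wrist_force [ 0.018  0.714 -0.016]
moment [ 0.149 -0.186  0.063]
gripper_width 0.182
```

The opening is 15.8 mm, so the handle is held. Turn the carousel clockwise.

>>> {"name": "play_rows", "arguments": {"commands": [[[0,0,0,0,0,0,1],[0,0,0,0,0,-0.04,1],[0,0,0,0,0,-0.12,1],[0,0,0,0,0,-0.2,1],[0,0,0,0,0,-0.28,1]]]}}

```text
time_s: 8.05
tcp_pos: [0.5535, -0.1008, 0.1591]
ee_rot: [[-0.303, -0.953, 0.002], [-0.953, 0.303, -0.0], [-0.0, -0.002, -1.0]]
wrist_force: [1.5, 0.2, 1.5]
gripper_width: 0.184
```

```bash
python3 -c "
from h import *
s=r.sense();[print(k,np.round(s[k],3)) for k in('tcp_pos','ee_rot','wrist_force','moment','gripper_width')]"
```

```text
tcp_pos [ 0.553 -0.101  0.159]
ee_rot [[-0.303 -0.953  0.002]
 [-0.953  0.303 -0.   ]
 [-0.    -0.002 -1.   ]]
wrist_force [1.543 0.204 1.516]
moment [ 0.089 -0.36   0.038]
gripper_width 0.184
```

>>> {"name": "play_rows", "arguments": {"commands": [[[0,0,0,0,0,-0.09,1],[0,0,0,0,0,-0.18,1],[0,0,0,0,0,-0.27,1],[0,0,0,0,0,-0.36,1],[0,0,0,0,0,-0.45,1]]]}}

```text
time_s: 8.55
tcp_pos: [0.5539, -0.101, 0.1591]
ee_rot: [[-0.688, -0.726, 0.003], [-0.726, 0.688, -0.001], [-0.002, -0.002, -1.0]]
wrist_force: [2.6, -1.7, -0.6]
gripper_width: 0.183
```

>>> {"name": "play_rows", "arguments": {"commands": [[[0,0,0,0,0,-0.09,1],[0,0,0,0,0,-0.18,1],[0,0,0,0,0,-0.27,1],[0,0,0,0,0,-0.36,1],[0,0,0,0,0,-0.45,1]]]}}

```text
time_s: 9.05
tcp_pos: [0.5542, -0.1014, 0.1591]
ee_rot: [[-0.935, -0.355, 0.003], [-0.355, 0.935, -0.001], [-0.003, -0.002, -1.0]]
wrist_force: [3.6, -2.9, -0.3]
gripper_width: 0.181
```

>>> {"name": "play_rows", "arguments": {"commands": [[[0,0,0,0,0,-0.09,1],[0,0,0,0,0,-0.18,1],[0,0,0,0,0,-0.27,1],[0,0,0,0,0,-0.35,1],[0,0,0,0,0,-0.4,1]]]}}

```text
time_s: 9.55
tcp_pos: [0.5542, -0.1018, 0.1591]
ee_rot: [[-0.999, 0.036, 0.003], [0.036, 0.999, -0.002], [-0.004, -0.002, -1.0]]
wrist_force: [4.1, -4.1, -1.1]
gripper_width: 0.18
```

```bash
python3 - <<'E'
from h import *
s=r.sense();[print(k,np.round(s[k],3)) for k in('tcp_pos','ee_rot','wrist_force','moment','gripper_width')]
for n in("scene","top"):
    c=r.capture(n);w=cloud(c);np.save(n+"4.npy",w);i=c["image"][:,:,::-1]
    if n=="scene": cv2.imwrite("pics/g4s.png",cv2.resize(i[120:245,260:400],(700,625)[0:2],interpolation=cv2.INTER_CUBIC)[:600])
    else: cv2.imwrite("pics/g4t.png",cv2.resize(i[180:290,280:420],(700,550),interpolation=cv2.INTER_CUBIC))
E
```

```text
tcp_pos [ 0.554 -0.102  0.159]
ee_rot [[-0.999  0.036  0.003]
 [ 0.036  0.999 -0.002]
 [-0.004 -0.002 -1.   ]]
wrist_force [ 4.095 -4.082 -1.074]
moment [-1.138 -1.087  0.136]
gripper_width 0.18
```

View pics/g4s.png

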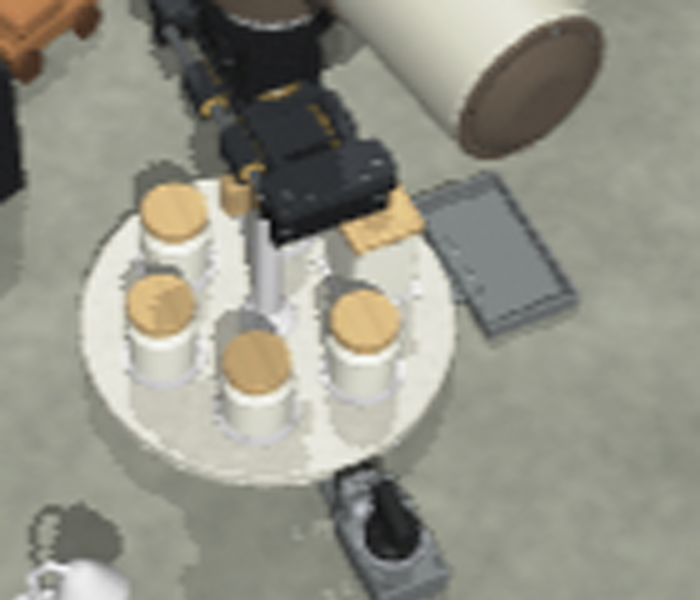

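View pics/g4t.png

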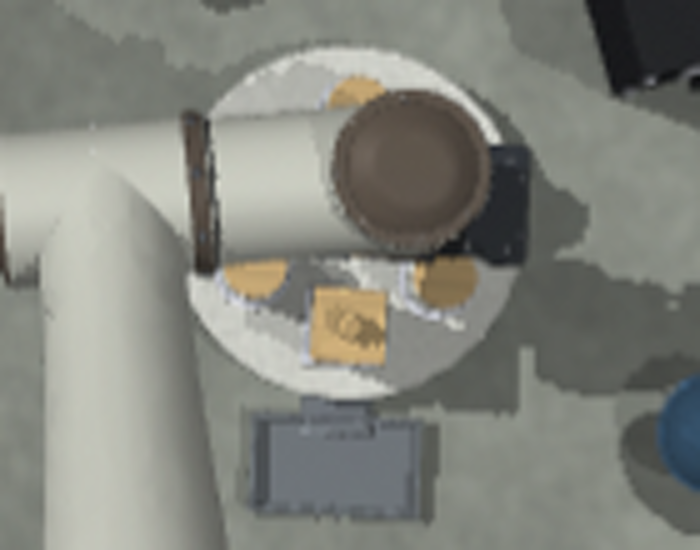

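The square jar lid is at (349,327) of the top crop, with the tray behind it centred at (340,465). The scene crop shows the knob still off and the handle held. Next, measure the jar against the front.

```bash
python3 - <<'E'
from h import *
ax=np.array([554.0,-101.5])
w=np.load("top4.npy");z=w[...,2]
def rect(v0,v1,u0,u1,a,b):
    m=np.zeros(z.shape,np.uint8);m[v0:v1,u0:u1]=((z>a)&(z<b))[v0:v1,u0:u1]
    n,l,s,_=cv2.connectedComponentsWithStats(m);k=1+np.argmax(s[1:,4]);p=w[l==k]
    rc=cv2.minAreaRect((p[:,:2]*1000).astype(np.float32));return rc,np.median(p[:,2]),len(p)
for t,a in dict(lid=(230,256,336,360,.098,.118),tray=(264,286,328,368,.003,.02)).items():
    rc,h,n=rect(*a);d=np.array(rc[0])-ax
    print(t,np.round(rc[0],1),np.round(rc[1],1),round(rc[2],1),"z",round(h,3),n,"r",round(np.hypot(*d),1),"bearing",round(np.degrees(np.arctan2(d[1],d[0]))%360,1))
for n in("scene",):
    w=np.load(n+"4.npy");z=w[...,2];rc,h,k=rect(150,190,340,378,.003,.02);d=np.array(rc[0])-ax
    print("scene tray",rc,"bearing",np.degrees(np.arctan2(d[1],d[0]))%360)
    rc,h,k=rect(150,175,325,350,.098,.115);print("scene lid",rc,h,k)
    rc,h,k=rect(205,240,322,352,.058,.08);print("knob",rc)
for t,b in dict(lamp=(295,325,150,180),safe=(390,445,150,205),car=(424,452,200,236),bowl=(408,440,250,284),chair=(172,220,190,235)).items():
    w=np.load("top4.npy");q=w[b[2]:b[3],b[0]:b[1]].reshape(-1,3);q=q[q[:,2]>.03];print(t,len(q),np.round(q.min(0),3)[:2],np.round(q.max(0),3)[:2])
E
```

```text
lid [ 477.5 -100.9] [47.3 51.1] 0.8 z 0.107 196 r 76.5 bearing 179.5
tray [ 374.6 -102.2] [ 74.6 138.8] 0.8 z 0.007 383 r 179.4 bearing 180.2
scene tray ((377.6927185058594, -94.76487731933594), (139.0126190185547, 85.70044708251953), 81.05079650878906) bearing 177.81230502391668
scene lid ((479.2940979003906, -86.4849624633789), (50.429534912109375, 33.82273864746094), 0.7372190356254578) 0.10601872257939249 113
knob ((559.3956298828125, 85.32648468017578), (43.9358024597168, 14.507523536682129), 85.49410247802734)
lamp 143 [0.726 0.027] [0.774 0.075]
safe 1397 [ 0.628 -0.424] [ 0.784 -0.265]
car 311 [ 0.532 -0.46 ] [ 0.632 -0.387]
bowl 142 [ 0.366 -0.409] [ 0.451 -0.325]
chair 581 [0.531 0.376] [0.62  0.469]
```

Jar bearing is 179.5° against 178–181° for the front, so it is within about 2° (3 mm). The toys have not moved. Settle, check, hand in.

>>> {"name": "play_rows", "arguments": {"commands": [[[0,0,0,0,0,0,1],[0,0,0,0,0,0,1],[0,0,0,0,0,0,1],[0,0,0,0,0,0,1],[0,0,0,0,0,0,1]]]}}

```text
time_s: 10.15
tcp_pos: [0.5542, -0.1018, 0.1591]
ee_rot: [[-0.999, 0.034, 0.003], [0.034, 0.999, -0.002], [-0.003, -0.002, -1.0]]
wrist_force: [3.8, -3.5, 0.4]
gripper_width: 0.185
```

```bash
python3 -c "
from h import *
s=r.sense();[print(k,np.round(s[k],3)) for k in('time_s','tcp_pos','joint_velocities','wrist_force','moment','gripper_width')]
print(r.finish_job())"
```

```text
time_s 10.15
tcp_pos [ 0.554 -0.102  0.159]
joint_velocities [-0.019 -0.057 -0.006 -0.053  0.026  0.077]
wrist_force [ 3.77  -3.466  0.404]
moment [-1.093 -1.019 -0.023]
gripper_width 0.185
the job is handed in; nothing more can be done
None
```

I turned the brake knob anticlockwise to its stop, then gripped the T handle and turned the carousel about 90° clockwise until the square jar faced the tray. I handed the job in at 10.15 s with the gripper still closed on the handle; no verdict was reported.

- **Brake:** I felt the stop as a jump in moment from 0.13 to 0.80 N·m. I then backed off about 0.03 rad before letting go. In the last picture the knob bar was at 85°, having started between 1° and 5°, so it is still off.
- **Jar position:** its bearing from the disc's axis was 179.5°. Estimates of the front ranged from 177.8° to 180.8° (tray and knob bearings, tray edge), so it should be within about 2°, or 3 mm.
- **Grip:** the gripper opening was about 16 mm, which matches the 16 mm handle. The grip force is preset to about 30 N; I did not measure finger contact directly. Side force at the wrist was about 5 N and the arm was still.
- **Toys:** their outlines had not moved beyond measuring noise.
- **Disagreement:** the two cameras differed by about 6 mm in y. I used the gripper's known position to settle on values between them. The scene camera's view of the jar lid was partly blocked, so I ignored its reading (y = -86 mm).

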